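Find the marked slope on a half-round oak rail with a pendulum angle gauge

TASK

The drives are going to lean on this half-round oak rail, so find me where its back slopes at the angle set on the gauge: take the pendulum angle gauge off the upper acrylic tier and stand it upright on top of the rail's round back, square across the rail, then rock it over on the curve until the red pointer settles within the green marker. Finish while still holding it there in the gripper, still, with the middle part of its base resting on the wood, so that I can pencil the spot; leave everything else where it is.

Things in the scene. Friction and masses are not known exactly. Their poses are not given: they have to be found in the camera images.
- gauge: Pendulum angle gauge, 0.22 kg, upright on the upper tier: flat aluminium base 104 (y) x 28 (x) x 14 mm; housing 88 (y) x 26 mm (x) up to 110 mm above the underside. Top 30 mm: black ribbed grip band, pinched across the 26 mm; below are white dials on both sides (facing x and -x), ticks every 5 degrees. Origin: centre of the underside; x through the thickness, y along the base, z up.
- gauge_grip (a point): Point in the middle of the gauge's black grip band, 94 mm above its underside, on its centre line.
- pointer (a joint): Angle (rad) of the gauge's red pendulum pointer: swings freely on a pivot 76 mm above the underside, hangs straight down, dies out in about 1 s. 0 when the gauge is level, positive when the tip is towards the gauge's +y. Turning the gauge by +a about its own x makes it read -a.
- marker (a joint): Angle (rad) of the green marker on the dial, about the pointer's pivot, same sign and zero; stiff, set beforehand (0.20 to 0.48), stays. It is a green bar 6 mm wide, 16 mm long: the pointer lies within it when the angles differ by less than 4 degrees (0.07 rad).
- pointer_tip (a point): Tip of the red pointer, 48 mm from the pivot (in the middle of the gauge's thickness).
- marker_tip (a point): Point on the centre line of the green marker, at the radius of the pointer tip, 48 mm from the pivot (in the middle of the gauge's thickness).
- rail: Half-round offcut of light oak rail, fast on a black non-slip mat (it does not move): 130 mm long along its x, 100 mm wide, 80 mm high; its back is half a cylinder of radius 50 mm with its axis along the rail's x, 30 mm above the console. Origin: centre of the underside.
- crown_axis (a point): Middle of the axis of the rail's round back: 30 mm above the console, 50 mm below the crown.
- crown_top (a point): Middle of the rail's crown line, 80 mm above the console.
- tiers: Stack of two clear acrylic trays, fixed, 244 mm (x) x 344 mm (y); inner floor of the upper tray 80 mm above the console, its rim 110 mm (front 102 mm); inner floor of the lower tray 8 mm. Origin: centre of the underside; front towards -x.
- jar: Glass jar with steel lid, 66 mm diameter, 85 mm high, on the upper tier, beside the gauge. Origin: centre of the underside.
- enclosure: White plastic drive enclosure, 80 x 125 x 30 mm, on the upper tier at the back. Origin: centre of the underside.
- hexkeys: Steel hex key set in a black holder, 24 x 100 mm, keys up to 66 mm high, on the upper tier at the back. Origin: centre of the underside.
- drive0: Blue portable drive, 110 x 78 x 14 mm, on the lower tier. Origin: centre of the underside.
- drive1: Blue portable drive, like the first.
- drive2: Blue portable drive, like the first.
- mug: White mug, 76 mm diameter, 90 mm high, on the console right of the rail. Origin: centre of the underside.
- tape: Yellow tape measure, 70 x 36 x 62 mm, on the console beyond the rail. Origin: centre of the underside.
Things that resemble listed ones, but are neither listed nor needed, are in the scene too. What is shaped like the gauge but orange or yellow is not meant.

How it is judged:
By the outcome, as a careful person would: the job done as asked, in the order asked, and still so for the second after the job is handed in, while the arm keeps its last pose, push and grip.
It also fails if it takes over 48 s, if anything falls off the work surface, if the arm or the gripper's body presses on something with over 40 N, if the wrist force passes 120 N, or if a joint passes its speed limit or range.

ROBOT

A 6-joint arm with a two-finger parallel gripper is mounted at the origin on the work surface. World frame = base frame: x ahead of the robot, y to its left, z up, the work surface at z = 0. Lengths are in m, angles in rad, forces in N, time in s.
With the tool pointing down it reaches from about 0.35 to 0.925 m from the base axis. Payload 6.4 kg.
Tool frame: the origin (TCP) lies at the very end of the fingers, on their centre line; the grasp point (between the pads) lies 19 mm behind it; z points along the fingers, y is the line along which they close (so a half turn about z gives the same grasp; the last joint's range is limited). The gripper opens to 85 mm and grips with 20 to 120 N. Pads are 22 mm wide; open, the fingers measure 114 mm over their backs; the gripper's body (76 mm by 85 mm) begins 54 mm behind the grasp point. The pads swing forward as they close: fully open they stand 13 mm farther back than shut.
Start: joints at [1.061, 0.245, 1.558, -0, 1.339, -0.174], TCP at [0.214, 0.614, 0.231] pointing down, gripper open.
Joint ranges: [-3.13, 3.13], [-1.02, 2.26], [0.13, 2.54], [-0.95, 4.09], [0.21, 2.88], [-2.74, 2.74]. Speed limits (rad/s): [2.57, 2.57, 3.14, 3.14, 3.14, 3.14].

INTERFACE

Orientations are given as a unit quaternion [w, x, y, z].
In Python, from workcell import observe, capture, finish_job gives the robot as it stands.
- The arm moves only by the shell command python3 -m handwheel 'ROWS' [OPENING] [FORCE]. ROWS is JSON, a list of rows, each a list of 4 numbers: the shift along the tool's x, y, z in mm, then the turn about the tool's z in rad. A call has 1 to 8 rows; each row shifts and turns the commanded pose from where the row before left it, along the tool's axes as they then stand; what a row does not reach is not made up. A row lasts 1/10 s, in which the tool goes at most 50 mm and 8.59 degrees, less where a joint would pass 70% of its speed; a pose out of reach is approached as far as the arm can. A call is refused whole if a number of a shift passes 50 or a number of a turn 0.15, either way. A call with a gripper value outside its range is refused whole. OPENING is the opening, from 0 (shut) to 1 (fully open), set as the call begins (- or left out, the last holds). The fingers move at their own pace and stop on an object; FORCE is the grip in N (left out, the last holds). Time passes only in rows, so rows that do not move let the fingers close. It gives the time, the measured TCP pose, the force, the opening and the grip force at its end, in the units of the state.
- observe(): the state, without advancing time (a new reading comes with each control period).
- capture(name): name is "scene" or "side" or "wrist"; returns a dict with "img" (420x560x3 uint8, red, green, blue), "fx", "fy", "cx", "cy" (pixels), "rvec" (rotation vector, rad) and "tvec" (3), from world to camera coordinates, as OpenCV has them. Camera axes: x right, y down, z forward; pixel columns grow to the right and rows downward; lengths in m; the calibration is good to about 2 mm. A picture is of the moment at which its call begins. There is no depth.
- finish_job(): hands the job in; it is judged then, once.
The state is a dict: "clock": time; "q": joint angles; "qd": joint speeds; "effort": joint torques, N m; "tool_pos": TCP position; "eef_rot": TCP orientation; "force": force on the tool from outside, world axes, zero at the start; "torque": the same for the moment, N m; "opening": finger opening in m; "finger_force": force on a finger pad.
Only numpy, scipy, OpenCV 4.12 (cv2) and the standard library are available. Lean on these libraries where they do the work, as an engineer would, in place of code of your own. Each camera call takes 0.05 s, during which the arm holds its last target. There are 200 camera calls.

## Working session

There is one attempt and no reset: what is moved stays moved. The work goes in short steps, Python scripts to look and compute and a shell command to move; the robot and the scene stay as the last step left them, time stands still between calls to the robot, and variables do not carry over. Pictures are saved under pics/ and viewed, at most 10 in all, crops included, and the job is handed in when it is done.

```bash
mkdir -p pics; ls
cat > h.py <<'E'
import numpy as np, cv2
from workcell import observe, capture
from scipy.spatial.transform import Rotation as R
def snap(n,f=None):
    c=capture(n)
    c['R']=cv2.Rodrigues(np.array(c['rvec'],float))[0]; c['t']=np.array(c['tvec'],float).ravel()
    if f: cv2.imwrite('pics/'+f,cv2.cvtColor(c['img'],cv2.COLOR_RGB2BGR))
    return c
def ray(c,u,v):
    d=c['R'].T@np.array([(u-c['cx'])/c['fx'],(v-c['cy'])/c['fy'],1]); return -c['R'].T@c['t'], d/np.linalg.norm(d)
def onz(c,u,v,z):
    o,d=ray(c,u,v); return o+d*(z-o[2])/d[2]
def proj(c,p):
    q=c['R']@np.array(p)+c['t']; return np.array([c['fx']*q[0]/q[2]+c['cx'],c['fy']*q[1]/q[2]+c['cy']])
def tri(c1,p1,c2,p2):
    o1,d1=ray(c1,*p1);o2,d2=ray(c2,*p2)
    s=np.linalg.lstsq(np.c_[d1,-d2],o2-o1,rcond=None)[0]
    a=o1+s[0]*d1;b=o2+s[1]*d2
    return (a+b)/2,np.linalg.norm(a-b)
def tool():
    s=observe(); q=s['eef_rot']; return s,np.array(s['tool_pos']),R.from_quat([q[1],q[2],q[3],q[0]]).as_matrix()
E
python3 - <<'E'
from h import *
a=snap('scene','s0.png');b=snap('side','d0.png')
for c in(a,b): print(-c['R'].T@c['t'],c['R'][2],c['fx'])
s,p,M=tool();print(s['clock'],p,M.round(3),s['opening'],s['force'])
np.save('a.npy',a,allow_pickle=True);np.save('b.npy',b,allow_pickle=True)
E
```

```text
pics
[ 0.94888348 -0.79002805  1.27328511] [-0.30425645  0.52511677 -0.79478323] 513.2596847563138
[-0.17306255 -0.72887988  0.69222135] [ 0.61043518  0.61310815 -0.50146514] 472.8610363830077
0.1 [0.21392745 0.61325507 0.23028578] [[-0.944  0.33  -0.001]
 [ 0.33   0.944 -0.002]
 [ 0.    -0.002 -1.   ]] 0.08531321249818362 [-0.19565215  0.29374743  0.46990242]
```

View pics/s0.png

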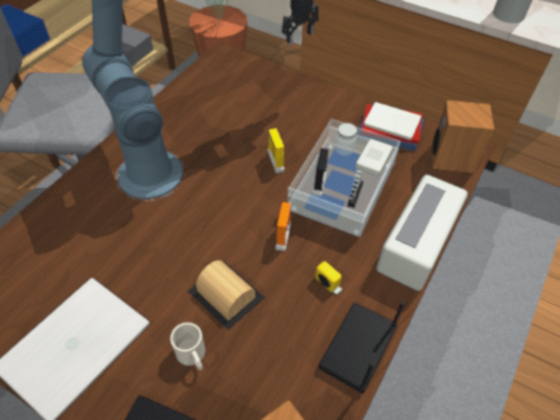

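View pics/d0.png

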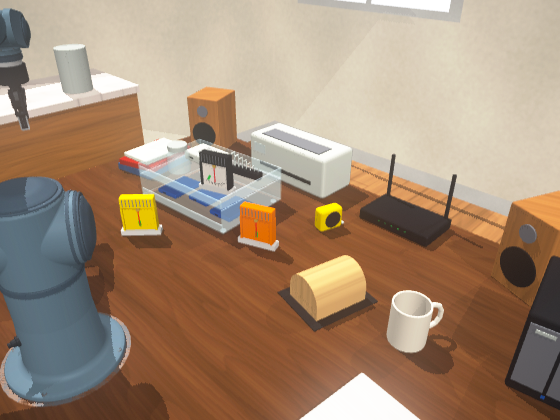

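The scene view shows the gauge with its black band on the upper tier at about (321,168). Look-alikes are the orange gauge (284,225), the yellow gauge (277,150) and the hex key set (356,190). The rail is at (226,290). In the side view, the gauge is at (215,172), orange at (258,225), yellow at (140,213), and the rail at (328,288). I choose the black-banded one and will check it in a crop.

Run:
```python
from h import *
a=np.load('a.npy',allow_pickle=True).item();b=np.load('b.npy',allow_pickle=True).item()
def cr(c,x,y,w,h,s): return cv2.resize(c['img'][y:y+h,x:x+w,::-1],None,fx=s,fy=s,interpolation=cv2.INTER_CUBIC)
o=np.zeros((600,800,3),np.uint8)
for im,x,y in((cr(a,300,130,70,75,4),0,0),(cr(b,185,140,85,60,6),285,0),(cr(a,185,250,80,75,4),0,300),(cr(b,275,245,105,75,4),330,300+65)):
    h,w=im.shape[:2];h=min(h,600-y);w=min(w,800-x);o[y:y+h,x:x+w]=im[:h,:w]
cv2.imwrite('pics/c1.png',o)
```

```text
(no output)
```

View pics/c1.png

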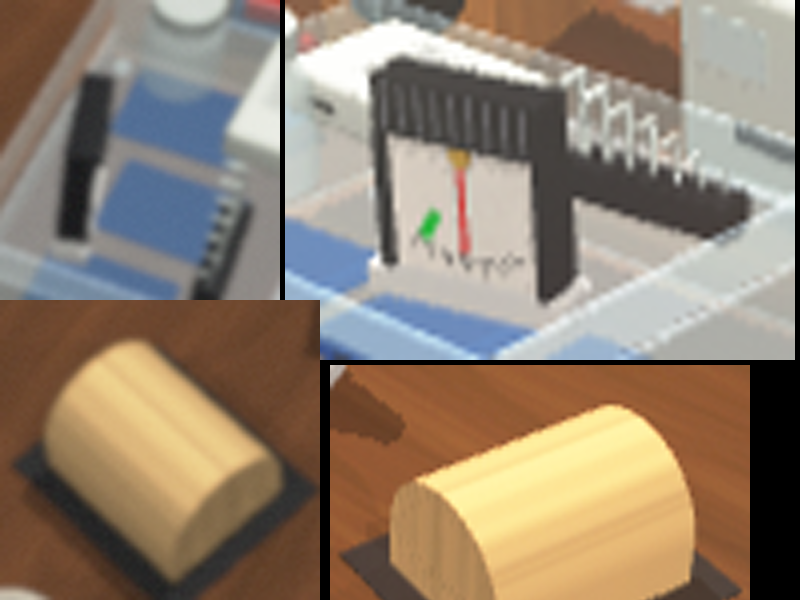

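The crop confirms it: black grip band, white dial, red pointer hanging straight down, and a green marker to the image left, so gauge +y points left in the side view. Next I'll measure the gauge top face and the rail corners.

Run:
```python
from h import *
a=np.load('a.npy',allow_pickle=True).item();b=np.load('b.npy',allow_pickle=True).item()
print('top side',[onz(b,u,v,.19)[:2].round(3) for u,v in((200,152),(227.5,155.3),(232.5,155),(204.2,149.7))])
print('top scene',[onz(a,u,v,.19)[:2].round(3) for u,v in((321.2,148.7),(328,148.7),(325,169.5),(316.2,169.5))])
P={}
for n,c,box in(('scene',a,(185,250,265,328)),('side',b,(275,245,380,325))):
    x0,y0,x1,y1=box;hsv=cv2.cvtColor(c['img'],cv2.COLOR_RGB2HSV)[y0:y1,x0:x1]
    m=((hsv[...,2]>125)&(hsv[...,0]>10)&(hsv[...,0]<32)&(hsv[...,1]>60)).astype(np.uint8)*255
    m=cv2.morphologyEx(m,cv2.MORPH_OPEN,np.ones((3,3)))
    k=max(cv2.findContours(m,0,2)[0],key=cv2.contourArea)
    q=cv2.approxPolyDP(k,1.5,True)[:,0]+[x0,y0]
    print(n,cv2.contourArea(k))
    for u,v in q: print((u,v),onz(c,u+.0,v+.0,.0)[:2].round(3),onz(c,u,v,.08)[:2].round(3))
# green marker / red pointer in side
hsv=cv2.cvtColor(b['img'],cv2.COLOR_RGB2HSV)
for nm,lo,hi in(('green',(45,120,80),(85,255,255)),('red',(170,120,100),(180,255,255)),('red2',(0,120,100),(5,255,255))):
    m=cv2.inRange(hsv,lo,hi);m2=np.zeros_like(m);m2[150:195,195:232]=m[150:195,195:232]
    v,u=np.nonzero(m2)
    if len(u): print(nm,len(u),u.mean(),v.mean(),u.min(),u.max(),v.min(),v.max())
```

```text
top side [array([0.506, 0.228]), array([0.543, 0.16 ]), array([0.554, 0.152]), array([0.523, 0.233])]
top scene [array([0.511, 0.225]), array([0.529, 0.236]), array([0.56 , 0.156]), array([0.538, 0.143])]
scene 1906.5
(np.int64(217), np.int64(259)) [ 0.386 -0.163] [ 0.422 -0.202]
(np.int64(211), np.int64(261)) [ 0.375 -0.178] [ 0.411 -0.216]
(np.int64(201), np.int64(270)) [ 0.368 -0.218] [ 0.405 -0.254]
(np.int64(196), np.int64(283)) [ 0.382 -0.261] [ 0.417 -0.294]
(np.int64(198), np.int64(289)) [ 0.398 -0.274] [ 0.433 -0.306]
(np.int64(228), np.int64(316)) [ 0.518 -0.299] [ 0.545 -0.33 ]
(np.int64(230), np.int64(315)) [ 0.521 -0.294] [ 0.548 -0.325]
(np.int64(230), np.int64(309)) [ 0.511 -0.279] [ 0.538 -0.311]
(np.int64(234), np.int64(313)) [ 0.527 -0.283] [ 0.553 -0.315]
(np.int64(253), np.int64(296)) [ 0.543 -0.212] [ 0.569 -0.248]
(np.int64(253), np.int64(291)) [ 0.535 -0.198] [ 0.561 -0.236]
(np.int64(230), np.int64(268)) [ 0.436 -0.169] [ 0.469 -0.208]
side 6761.0
(np.int64(279), np.int64(245)) [ 0.542 -0.031] [ 0.459 -0.111]
(np.int64(280), np.int64(249)) [ 0.531 -0.045] [ 0.
[... 591 characters left out ...]
, np.int64(294)) [ 0.423 -0.181] [ 0.354 -0.244]
(np.int64(315), np.int64(320)) [ 0.4   -0.273] [ 0.334 -0.326]
(np.int64(364), np.int64(299)) [ 0.525 -0.307] [ 0.444 -0.356]
(np.int64(366), np.int64(290)) [ 0.553 -0.292] [ 0.469 -0.343]
(np.int64(378), np.int64(301)) [ 0.541 -0.332] [ 0.459 -0.378]
(np.int64(375), np.int64(303)) [ 0.531 -0.331] [ 0.45  -0.377]
(np.int64(376), np.int64(308)) [ 0.52  -0.342] [ 0.44  -0.387]
(np.int64(342), np.int64(324)) [ 0.431 -0.32 ] [ 0.361 -0.367]
(np.int64(379), np.int64(324)) [ 0.484 -0.373] [ 0.408 -0.415]
(np.int64(379), np.int64(245)) [ 0.722 -0.212] [ 0.619 -0.272]
green 6 208.83333333333334 177.0 208 210 176 178
red2 13 214.0 175.0 214 214 169 181
```

Gauge top centre is about (0.533, 0.191) with yaw about 20°. Rail centre is about (0.472, -0.240) with yaw about -13°: both views agree on the long bottom edge, 127 mm against the 130 mm given. The tool can't be tilted, so the gauge will have to pivot in the pads about the pinch line. First I'll go above it.

```bash
python3 -m handwheel '[[-36.5,-24.5,-5,0],[-36.5,-24.5,-5,0],[-36.5,-24.5,-5,0],[-36.5,-24.5,-5,0],[-36.5,-24.5,-5,0],[-36.5,-24.5,-5,0]]' 0.8; python3 -m handwheel '[[-36.5,-24.5,-5,0],[-36.5,-24.5,-5,0],[-36.5,-24.5,-5,0],[-36.5,-24.5,-5,0],[-36.5,-24.5,-5,0],[-36.5,-24.5,-5,0]]'; python3 -m handwheel '[[0,0,0,0.15],[0,0,0,0.15],[0,0,0,0.15],[0,0,0,0.15],[0,0,0,0.15],[0,0,0,0.135],[0,0,0,0],[0,0,0,0]]'
python3 - <<'E'
from h import *
c=snap('wrist','w0.png');s,p,M=tool();print(s['clock'],p,M.round(3),s['opening'],s['force'])
np.save('w0.npy',c,allow_pickle=True);print(-c['R'].T@c['t'],c['R'][2])
E
```

```text
clock: 0.7
tool_pos: [0.373, 0.4011, 0.2611]
eef_rot: [-0.0, 0.167, 0.986, -0.0]
force: [1.1, 0.6, -1.1]
opening: 0.0678
finger_force: 0.0
clock: 1.3
tool_pos: [0.5314, 0.1901, 0.2911]
eef_rot: [-0.0, 0.167, 0.986, -0.0]
force: [1.0, 0.7, -0.8]
opening: 0.0685
finger_force: 0.0
clock: 2.1
tool_pos: [0.5307, 0.1918, 0.2909]
eef_rot: [-0.0, 0.572, 0.82, -0.0]
force: [0.4, 0.4, 0.3]
opening: 0.0683
finger_force: 0.0
2.15 [0.5307105  0.19175453 0.29101776] [[-0.345  0.939 -0.   ]
 [ 0.939  0.345 -0.   ]
 [ 0.    -0.001 -1.   ]] 0.06863858311102351 [-0.41202223 -0.0094615   0.70717391]
[0.50368021 0.26344763 0.43303957] [ 0.10346966 -0.28178381 -0.95388255]
```

View pics/w0.png

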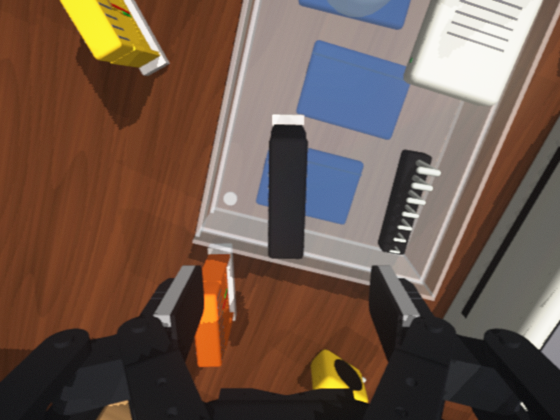

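The wrist view shows the gauge at about (287,195): band top face from (270,135) to (303,258), white base end at (288,121), nearly aligned with the fingers. Orange is at (215,310) and yellow at (110,30).

Run:
```python
from h import *
c=np.load('w0.npy',allow_pickle=True).item()
g=cv2.cvtColor(c['img'],cv2.COLOR_RGB2GRAY)
m=np.zeros_like(g);m[110:275,255:325]=(g[110:275,255:325]<75)*255
k=max(cv2.findContours(m,0,2)[0],key=cv2.contourArea)
print(cv2.approxPolyDP(k,3,True)[:,0].tolist())
s,p,M=tool()
for z,P in((.19,((269,137),(307,137),(304,258),(267,258))),(.094,((272,116),(304,116)))):
    W=[onz(c,u,v,z) for u,v in P]; print(np.round(W,4), np.mean(W,0))
    print('tool mm',[(M.T@(w-p)*1000).round(1) for w in W])
```

```text
[[275, 125], [269, 141], [268, 255], [300, 258], [307, 142], [301, 126]]
[[0.5035 0.2316 0.19  ]
 [0.5267 0.2401 0.19  ]
 [0.5559 0.1589 0.19  ]
 [0.5309 0.1496 0.19  ]] [0.529233   0.19503642 0.19      ]
tool mm [array([ 46.7, -11.8, 101. ]), array([ 46.8,  12.9, 101. ]), array([-39.6,  12.3, 101. ]), array([-39.6, -14.3, 101. ])]
[[0.4997 0.2374 0.094 ]
 [0.5265 0.2473 0.094 ]] [0.51313151 0.24231637 0.094     ]
tool mm [array([ 53.5, -13.2, 197. ]), array([ 53.5,  15.3, 197. ])]
```

The size checks out: 86 x 26 mm against 88 x 26. Offset in the tool frame is (3, 0), yaw is aligned, and I need to go down 136 mm.

```bash
python3 -m handwheel '[[3,0,30,0],[0,0,30,0],[0,0,30,0],[0,0,25,0],[0,0,15,0],[0,0,6,0],[0,0,0,0]]'; python3 -m handwheel '[[0,0,0,0],[0,0,0,0],[0,0,0,0],[0,0,0,0],[0,0,0,0],[0,0,0,0]]' 0 60;  python3 -m handwheel '[[0,0,-5,0],[0,0,-10,0],[0,0,-25,0],[0,0,-30,0],[0,0,-30,0],[0,0,-30,0],[0,0,-20,0],[0,0,0,0]]'
python3 - <<'E'
from h import *
a=np.load('a.npy',allow_pickle=True).item()
s,p,M=tool();print(p,s['opening'],s['finger_force'])
# target: TCP above rail, tool yaw -13.2 deg
y=np.deg2rad(-13.2);t=np.array([.4724,-.240,.27]);d=M.T@(t-p)*1000
print(d, 'turn',np.arctan2(M[1,1],M[0,1])-y)
print('orange',onz(a,284,210,.11),'yellow',onz(a,276,140,.11),'tape',onz(a,330,275,.06))
E
```

```text
clock: 2.85
tool_pos: [0.5298, 0.1946, 0.1551]
eef_rot: [-0.0, 0.573, 0.82, -0.0]
force: [0.9, 0.5, -0.4]
opening: 0.0683
finger_force: 0.0
clock: 3.45
tool_pos: [0.5306, 0.1947, 0.1567]
eef_rot: [0.001, 0.573, 0.819, 0.001]
force: [-1.4, 0.4, 5.1]
opening: 0.0256
finger_force: 59.9
clock: 4.25
tool_pos: [0.5312, 0.1949, 0.3092]
eef_rot: [0.002, 0.573, 0.819, 0.002]
force: [0.4, -0.6, -2.5]
opening: 0.0252
finger_force: 59.3
[0.53118366 0.19488842 0.30922047] 0.02518126168883612 59.32357907295227
[-388.29558861 -204.63685179   38.36658601] turn 0.5804861289685772
orange [0.50385737 0.02235244 0.11      ] yellow [0.3354755  0.25885725 0.11      ] tape [ 0.70844144 -0.07424228  0.06      ]
```

Lifted and held (the force shows about -2.5 N). Carrying it to the rail.

```bash
python3 -m handwheel '[[-10,-5,0,0],[-20,-10,0,0],[-28,-15,0,0],[-30,-16,0,0],[-30,-16,0,0],[-30,-16,0,0],[-30,-16,0,0],[-30,-16,0,0]]'; python3 -m handwheel '[[-30,-16,0,0],[-30,-16,0,0],[-30,-16,0,0],[-30,-16,0,0],[-30,-16,0,0],[-20,-11,0,0],[-10,-6,0,0],[0,0,0,0]]'; python3 -m handwheel '[[0,0,0,0.07],[0,0,0,0.1],[0,0,0,0.12],[0,0,0,0.12],[0,0,0,0.1],[0,0,0,0.07],[0,0,0,0],[0,0,0,0]]'
python3 - <<'E'
from h import *
D={n:snap(n) for n in('wrist','scene','side')};np.save('D1.npy',D,allow_pickle=True)
s,p,M=tool();print(s['clock'],p,M.round(3))
o=np.zeros((600,800,3),np.uint8)
o[:315,:420]=cv2.resize(D['wrist']['img'],(420,315))[...,::-1]
o[315:600,:]=0
sc=cv2.resize(D['scene']['img'][190:335,150:290],None,fx=2.7,fy=2.7)[...,::-1];o[:sc.shape[0],420:420+sc.shape[1]]=sc[:, :380]
sd=cv2.resize(D['side']['img'][170:325,270:400],None,fx=1.8,fy=1.8)[...,::-1];o[320:320+sd.shape[0],:sd.shape[1]]=sd
cv2.imwrite('pics/m1.png',o)
E
```

```text
clock: 5.05
tool_pos: [0.496, -0.0401, 0.3027]
eef_rot: [-0.002, 0.573, 0.819, -0.001]
force: [0.4, 0.1, -2.3]
opening: 0.0248
finger_force: 59.1
clock: 5.85
tool_pos: [0.4673, -0.2415, 0.3035]
eef_rot: [-0.002, 0.574, 0.819, 0.0]
force: [0.5, -0.8, -2.5]
opening: 0.0254
finger_force: 59.1
clock: 6.65
tool_pos: [0.4684, -0.2398, 0.3048]
eef_rot: [-0.001, 0.783, 0.622, -0.0]
force: [1.0, -0.4, -2.5]
opening: 0.0254
finger_force: 59.1
6.8 [ 0.46842575 -0.24044541  0.30512799] [[ 0.227  0.974 -0.   ]
 [ 0.974 -0.227  0.   ]
 [ 0.    -0.    -1.   ]]
```

View pics/m1.png

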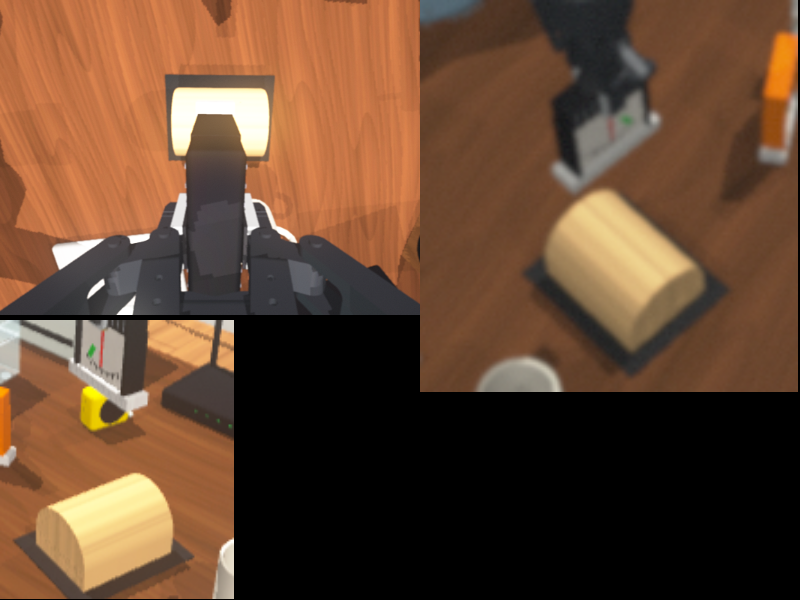

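The wrist view shows the rail's far edge on the mat just ahead of the gauge and parallel to the image rows. The gauge is upright, with the marker towards the +y world side. I'll use the wrist view to measure the rail's yaw and centre.

Run:
```python
from h import *
D=np.load('D1.npy',allow_pickle=True).item();c=D['wrist'];s,p,M=tool()
hsv=cv2.cvtColor(c['img'],cv2.COLOR_RGB2HSV)
V=hsv[...,2]; 
def sub(m): 
    o=np.zeros_like(m);o[80:215,205:380]=m[80:215,205:380];return o
dark=sub(((V<95)*255).astype(np.uint8))
# mat far edge & oak far edge per column
E1=[];E2=[]
for u in range(232,356,4):
    r=np.nonzero(dark[:,u])[0]
    if len(r): E1.append((u,r[0])); 
    q=r[0] if len(r) else 0
    nxt=[v for v in range(q+3,180) if V[v,u]>150]
    if nxt:E2.append((u,nxt[0]))
for n,E,z in(('mat far',E1,0),('oak far',E2[1:-1],.003)):
    W=np.array([onz(c,u,v,z) for u,v in E]);T=(W-p)@M*1000
    k=np.polyfit(T[:,1],T[:,0],1);print(n,k,E[0],E[-1],T[[0,-1],:2].round(1))
for v in(110,130,150,170,190):
    r=np.nonzero(V[v,205:385]<95)[0]+205; o=np.nonzero(V[v,205:385]>150)[0]+205
    print(v,r.min(),r.max(),'mat tool', (M.T@(onz(c,r.min(),v,0)-p)*1000).round(1)[:2],(M.T@(onz(c,r.max(),v,0)-p)*1000).round(1)[:2])
    row=V[v,215:375]; print(row[::4].tolist())
```

```text
mat far [-1.39819588 10.31403514] (232, np.int64(100)) (308, np.int64(214)) [[ 64.5 -63.6]
 [-75.1  27.4]]
oak far [ 1.31484134 90.36313219] (236, 117) (348, 3) [[ 45.4 -59.3]
 [164.9  65.4]]
110 221 266 mat tool [ 53.2 -77. ] [ 53.3 -24.3]
[201, 175, 85, 86, 89, 90, 83, 86, 84, 88, 90, 93, 93, 95, 97, 100, 100, 102, 104, 106, 107, 108, 111, 112, 114, 116, 117, 119, 121, 123, 121, 122, 120, 121, 118, 124, 123, 118, 197, 197]
130 222 228 mat tool [ 30.1 -77. ] [ 30.1 -69.8]
[203, 191, 90, 93, 255, 255, 255, 255, 255, 255, 255, 255, 255, 255, 255, 255, 255, 255, 255, 255, 255, 255, 255, 255, 255, 255, 255, 255, 255, 255, 255, 255, 255, 255, 255, 255, 139, 144, 212, 209]Traceback (most recent call last):
  File "<stdin>", line 21, in <module>
    return umr_minimum(a, axis, None, out, keepdims, initial, where)
ValueError: zero-size array to reduction operation minimum which has no identity
```

Run:
```python
from h import *
D=np.load('D1.npy',allow_pickle=True).item();c=D['wrist'];s,p,M=tool()
V=cv2.cvtColor(c['img'],cv2.COLOR_RGB2HSV)[...,2].astype(int)
T=lambda u,v,z:(M.T@(onz(c,u,v,z)-p)*1000).round(1)
mat=[];oak=[]
for u in range(236,352,6):
    col=V[85:140,u]; m=np.nonzero(col<160)[0]; 
    if len(m): mat.append((u,85+m[0]-.5))
    k=np.nonzero(col>235)[0]; k=k[k>m[0]]; oak.append((u,85+k[0]-.5))
print(mat[::5],oak[::5])
for n,E,z in(('mat',mat,.002),('oak0',oak,.0),('oak3',oak,.003),('oak30',oak,.03)):
    t=np.array([T(*e,z) for e in E]);print(n,np.polyfit(t[:,1],t[:,0],1).round(4))
for v in(120,130,150,170,190,200):
    row=V[v,200:390];m=np.nonzero((row<160))[0]+200;k=np.nonzero(row>235)[0]+200
    print(v,'mat',m.min(),m.max(),T(m.min()-.5,v,.002)[1],T(m.max()+.5,v,.002)[1],'oak',k.min(),k.max(),'z0',T(k.min()-.5,v,0)[:2],T(k.max()+.5,v,0)[:2],'z80',T(k.min()-.5,v,.08)[:2],T(k.max()+.5,v,.08)[:2])
# independent: bottom edge of rail in scene & side now unobstructed by gauge
```

```text
[(236, np.float64(98.5)), (266, np.float64(98.5)), (296, np.float64(99.5)), (326, np.float64(99.5))] [(236, np.float64(117.5)), (266, np.float64(116.5)), (296, np.float64(117.5)), (326, np.float64(117.5))]
mat [-1.01000e-02  6.57872e+01]
oak0 [-9.80000e-03  4.52067e+01]
oak3 [-9.70000e-03  4.54154e+01]
oak30 [-9.70000e-03  4.73164e+01]
120 mat 221 364 -77.8 91.3 oak 233 352 z0 [ 41.8 -64. ] [42.1 77.5] z80 [ 48.  -52.7] [48.3 63.6]
130 mat 221 363 -78.4 90.8 oak 230 356 z0 [ 30.1 -68.1] [30.4 82.9] z80 [ 38.5 -56. ] [38.7 68. ]
150 mat 222 361 -78.4 90.0 oak 229 358 z0 [  6.3 -70.3] [ 6.6 86.8] z80 [ 18.9 -57.8] [19.2 71.1]
170 mat 223 360 -78.4 90.3 oak 229 358 z0 [-18.3 -71.4] [-17.9  88.2] z80 [ -1.3 -58.7] [-1.  72.3]
190 mat 224 359 -78.4 90.6 oak 230 355 z0 [-43.7 -71.3] [-43.3  86. ] z80 [-22.1 -58.6] [-21.8  70.5]
200 mat 224 358 -79.1 90.2 oak 232 353 z0 [-56.7 -69.3] [-56.4  84.3] z80 [-32.8 -57. ] [-32.5  69.1]
```

```bash
python3 - <<'E'
from h import *
D=np.load('D1.npy',allow_pickle=True).item();s,p,M=tool()
T=lambda c,u,v,z:(M.T@(onz(c,u,v,z)-p)*1000).round(1)
print('scene mat',[T(D['scene'],u,v,.002)[:2] for u,v in((189.6,290.7),(227.8,327.8),(263,297.4))])
print('side mat',[T(D['side'],270+x/1.8,170+(y-320)/1.8,.002)[:2] for x,y in((15,541),(80,600),(193,555))])
c=D['wrist'];V=cv2.cvtColor(c['img'],cv2.COLOR_RGB2HSV)[...,2];print(V[94:126,[240,290,340]].T.tolist())
E
python3 -m handwheel '[[0,6,10,0],[-3,0,20,0],[0,0,25,0],[0,0,25,0],[0,0,20,0],[0,0,15,0],[0,0,8,0],[0,0,0,0]]'
```

```text
scene mat [array([-68.9, -72.6]), array([-70.9,  87.7]), array([60.3, 90.3])]
side mat [array([ 62.8, -78.4]), array([-61.4, -70.3]), array([-72.5,  89.6])]
[[178, 180, 179, 179, 170, 130, 86, 77, 79, 80, 80, 82, 80, 83, 83, 83, 84, 84, 85, 84, 85, 95, 176, 254, 255, 255, 255, 255, 255, 255, 255, 255], [181, 181, 180, 182, 180, 167, 112, 92, 93, 96, 98, 99, 99, 99, 101, 103, 104, 106, 107, 109, 108, 111, 129, 223, 255, 255, 255, 255, 255, 255, 255, 255], [205, 206, 206, 205, 204, 193, 150, 114, 108, 109, 111, 114, 114, 117, 118, 119, 121, 123, 125, 124, 125, 125, 134, 192, 253, 255, 255, 255, 255, 255, 255, 255]]
clock: 7.6
tool_pos: [0.4732, -0.2447, 0.181]
eef_rot: [-0.001, 0.784, 0.621, -0.0]
force: [-0.2, -0.3, -2.1]
opening: 0.0254
finger_force: 59.1
```

All views agree: the axis is 4.7 mm behind, world about (0.474, -0.2465). Lowering onto the crown.

```bash
python3 -m handwheel '[[-1.7,0,10,0],[0,0,8,0],[0,0,2,0],[0,0,1,0],[0,0,0,0]]';python3 -m handwheel '[[0,0,1.5,0],[0,0,0,0]]';python3 -m handwheel '[[0,0,1.5,0],[0,0,0,0]]'
```

```text
clock: 8.1
tool_pos: [0.4733, -0.2469, 0.1614]
eef_rot: [0.0, 0.784, 0.621, 0.0]
force: [0.6, 0.6, -2.3]
opening: 0.0254
finger_force: 59.2
clock: 8.3
tool_pos: [0.4733, -0.2468, 0.1599]
eef_rot: [0.0, 0.784, 0.621, 0.0]
force: [-0.3, -0.2, -3.2]
opening: 0.0254
finger_force: 59.2
clock: 8.5
tool_pos: [0.4731, -0.2467, 0.1581]
eef_rot: [-0.0, 0.784, 0.621, -0.0]
force: [-0.5, 0.7, -2.2]
opening: 0.025
finger_force: 59.2
```

```bash
python3 -m handwheel '[[0,0,1,0],[0,0,0,0]]';python3 -m handwheel '[[0,0,1,0],[0,0,0,0]]';python3 -m handwheel '[[0,0,0.7,0],[0,0,0,0]]'
```

```text
clock: 8.7
tool_pos: [0.4731, -0.2467, 0.1571]
eef_rot: [-0.0, 0.784, 0.621, -0.0]
force: [0.1, 0.1, -2.6]
opening: 0.0253
finger_force: 59.2
clock: 8.9
tool_pos: [0.4733, -0.2469, 0.1567]
eef_rot: [0.0, 0.784, 0.621, 0.0]
force: [-0.8, -1.1, 0.1]
opening: 0.0251
finger_force: 59.4
clock: 9.1
tool_pos: [0.4734, -0.247, 0.1566]
eef_rot: [0.0, 0.784, 0.621, -0.0]
force: [-2.5, 0.9, 5.5]
opening: 0.0254
finger_force: 60.2
```

Contact at TCP z = 0.1567, as predicted. I'll measure the marker angle with it standing upright and ease the grip down.

```bash
cat >> h.py <<'E'
def look(fn=None):
    s,p,M=tool();g=p-M[:,2]*.019;n=M[:,1]; print('t',round(s['clock'],2),'p',p.round(4),'F',np.round(s['force'],1),'fing',round(s['finger_force'],1))
    ims=[]
    for name in('scene','side'):
        c=snap(name);cam=-c['R'].T@c['t'];o=g+n*.0135*np.sign((cam-g)@n)
        u0,v0=proj(c,g-[0,0,.04]);x0,y0=int(u0)-50,int(v0)-50
        sub=c['img'][y0:y0+100,x0:x0+100];h=cv2.cvtColor(sub,cv2.COLOR_RGB2HSV)
        def pts(m):
            v,u=np.nonzero(m);W=[]
            for a,b in zip(u+x0,v+y0):
                O,d=ray(c,a,b);w=O+d*((o-O)@n)/(d@n)
                W.append(((w-g)@M[:,0]*1000,(w-g)[2]*1000))
            W=np.array(W).reshape(-1,2); return W[(abs(W[:,0])<70)&(W[:,1]>-100)&(W[:,1]<15)] if len(W) else W
        G=pts((h[...,0]>45)&(h[...,0]<80)&(h[...,1]>90)&(h[...,2]>60)); Rr=pts(((h[...,0]<6)|(h[...,0]>172))&(h[...,1]>100)&(h[...,2]>90))
        if len(G) and len(Rr):
            tip=Rr[Rr[:,1].argmin()];k=Rr[:,1].min(); x=Rr[:,0]
            print(name,'green n',len(G),G.mean(0).round(1),'red n',len(Rr),'x',x.mean().round(1),'z',Rr[:,1].min().round(1),Rr[:,1].max().round(1),
              'redtilt',np.polyfit(Rr[:,1],x,1)[0].round(3) if len(Rr)>3 else None)
            for pz in (k+48,): print('  marker-vertical deg',np.degrees(np.arctan2(G[:,0].mean()-x.mean(),pz-G[:,1].mean())).round(1))
        else: print(name,len(G),len(Rr))
        big=c['img'][y0-5:y0+135,x0-20:x0+113]; ims.append(cv2.resize(big,(399,420),interpolation=cv2.INTER_CUBIC)[...,::-1])
    if fn: cv2.imwrite('pics/'+fn,np.hstack(ims))
E
python3 -m handwheel '[[0,0,0,0],[0,0,0,0],[0,0,0,0],[0,0,0,0]]' 0 25
python3 -c "
from h import *
look('u1.png')"
```

```text
clock: 9.5
tool_pos: [0.4734, -0.247, 0.1566]
eef_rot: [0.0, 0.784, 0.621, -0.0]
force: [-3.8, 0.7, 5.9]
opening: 0.0251
finger_force: 60.2
t 9.5 p [ 0.4734 -0.247   0.1566] F [-3.8  0.7  5.9] fing 60.2
scene 0 0
side green n 13 [ 16.6 -53.8] red n 24 x -1.0 z -67.1 -23.0 redtilt -0.025
  marker-vertical deg 26.9
```

View pics/u1.png

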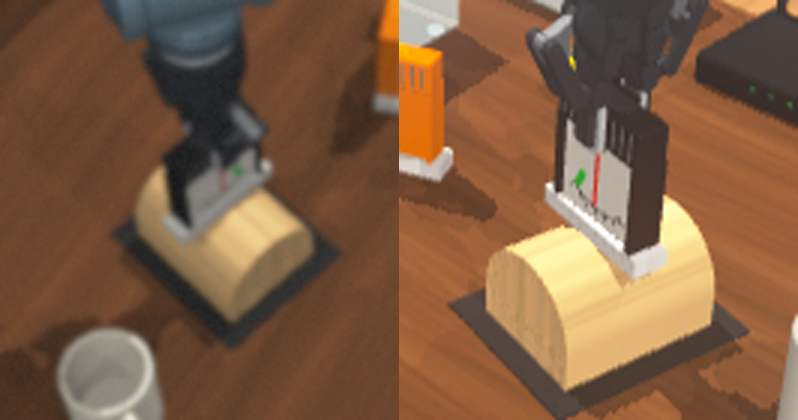

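The side crop shows the gauge upright on the crown with its base middle over it, pointer vertical, and marker about +27° to the +y side (crop pixel (579,180), pointer (596,180)). The scene dial is too blurred to use. Now I'll rock along an arc of radius 145.7 mm (grip point to rail axis) in small steps with a light grip.

```bash
python3 -m handwheel '[[0,0,0,0],[6.4,0,0.1,0],[0,0,0,0],[6.3,0,0.4,0],[0,0,0,0],[6.3,0,0.7,0],[6.3,0,1,0],[0,0,0,0]]' 0 20
python3 -c "
from h import *
look('r1.png')"
```

```text
clock: 10.4
tool_pos: [0.4803, -0.2229, 0.1552]
eef_rot: [0.002, 0.783, 0.622, 0.0]
force: [-0.9, -1.4, 6.9]
opening: 0.0255
finger_force: 60.5
t 10.4 p [ 0.4803 -0.2229  0.1552] F [-0.9 -1.4  6.9] fing 60.5
scene 0 0
side green n 15 [ 11.9 -54.1] red n 19 x -1.2 z -64.4 -24.1 redtilt -0.074
  marker-vertical deg 19.1
```

View pics/r1.png

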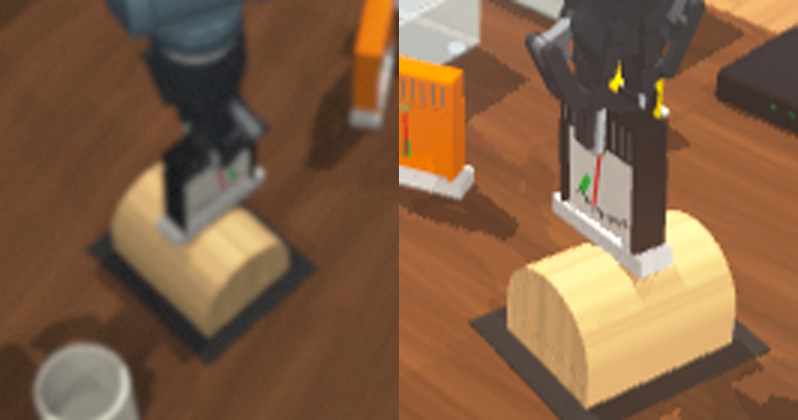

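It tracks well: rocked about 8° for 10° of arc, base still on the wood. Continuing to 20°.

```bash
python3 -m handwheel '[[6.2,0,1.3,0],[0,0,0,0],[6.2,0,1.5,0],[0,0,0,0],[6.1,0,1.8,0],[0,0,0,0],[6,0,2.1,0],[0,0,0,0]]' 0 20
python3 -m handwheel '[[0,0,0,0],[0,0,0,0],[0,0,0,0]]'
python3 -c "
from h import *
look()"
```

```text
clock: 11.3
tool_pos: [0.4864, -0.1989, 0.1488]
eef_rot: [0.003, 0.783, 0.622, 0.001]
force: [0.3, -1.0, 8.4]
opening: 0.0252
finger_force: 62.0
clock: 11.6
tool_pos: [0.4863, -0.199, 0.1488]
eef_rot: [0.002, 0.783, 0.621, 0.001]
force: [0.3, -0.2, 8.7]
opening: 0.0254
finger_force: 62.0
t 11.6 p [ 0.4863 -0.199   0.1488] F [ 0.3 -0.2  8.7] fing 62.0
scene 0 0
side green n 13 [  1.3 -55.3] red n 20 x -7.0 z -64.4 -22.9 redtilt 0.01
  marker-vertical deg 12.2
```

Diff is 12° and the tilt lags the arc by about 5° (radius 0.6 mm too large). Continue, pressing slightly more.

```bash
python3 -m handwheel '[[0,0,0.7,0],[5.9,0,2.6,0],[0,0,0,0],[5.8,0,2.8,0],[0,0,0,0],[0,0,0,0],[0,0,0,0],[0,0,0,0]]' 0 20
python3 -c "
from h import *
look()"
```

```text
clock: 12.5
tool_pos: [0.4893, -0.1875, 0.1431]
eef_rot: [0.003, 0.783, 0.621, 0.001]
force: [1.0, 1.0, 11.4]
opening: 0.0251
finger_force: 64.1
t 12.5 p [ 0.4893 -0.1875  0.1431] F [ 1.   1.  11.4] fing 64.1
scene 0 0
side green n 6 [ -4.6 -56.2] red n 15 x -11.1 z -58.3 -23.3 redtilt 0.056
  marker-vertical deg 8.0
```

Run:
```python
from h import *
c=snap('side');s,p,M=tool();u,v=proj(c,p);x,y=int(u),int(v)
print(x,y)
im=c['img'][y-50:y+65,x-75:x+70,::-1]
cv2.imwrite('pics/r3.png',cv2.resize(im,None,fx=5,fy=5,interpolation=cv2.INTER_CUBIC))
```

```text
314 229
```

View pics/r3.png

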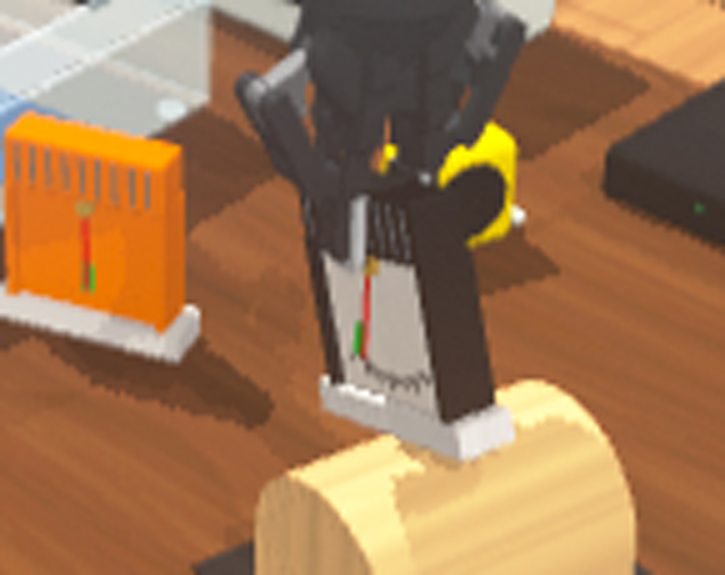

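The gauge is leaning, with the green bar at crop (359,338) just left of the red pointer, which runs from pivot (372,267) to tip (363,357). The base edge runs from (323,402) to (458,457). I'll compute the tilt and contact from these.

```bash
cat >> h.py <<'E'
def geo(c,x0,y0,P,ax=np.array([.4737,-.2465,.03])):
    s,p,M=tool();n=M[:,1];g=p-M[:,2]*.019
    W={}
    for k,(a,b,off) in P.items():
        o=g-n*off;O,d=ray(c,x0+a/5,y0+b/5);w=O+d*((o-O)@n)/(d@n)-ax
        W[k]=np.array([w@M[:,0]*1000,w[2]*1000]);print(k,W[k].round(1))
    print('grip',((g-ax)@M[:,0]*1000).round(1),((g-ax)[2]*1000).round(1))
    return W
E
python3 - <<'E'
from h import *
c=snap('side')
W=geo(c,239,179,{'piv':(372,267,.013),'tip':(363,357,.013),'g':(359,338,.013),'L':(323,405,.014),'Rr':(458,458,.014)})
f=lambda a,b:np.degrees(np.arctan2(W[b][0]-W[a][0],W[a][1]-W[b][1])).round(1)
print('tip',f('piv','tip'),'g',f('piv','g'),'base tilt',np.degrees(np.arctan2(W['Rr'][1]-W['L'][1],W['L'][0]-W['Rr'][0])),np.hypot(*(W['L']-W['Rr'])))
E
```

```text
piv [ 46.9 117.3]
tip [50.7 68.8]
g [54.  76.8]
L [77.6 26.7]
Rr [-18.   59.7]
grip 60.9 132.1
tip 4.4 g 10.0 base tilt 19.0732953659712 101.08600740318728
```

Base tilt is 19°, and the contact sits 14 mm off the base middle (lag from pad friction). Plan: overshoot along the arc until the tilt matches, then slide back along the base plane to centre the contact.

```bash
python3 -m handwheel '[[3.1,0,1.6,0],[3.1,0,1.6,0],[0,0,0,0],[2.8,0,1.6,0],[2.8,0,1.6,0],[0,0,0,0],[0,0,0,0],[0,0,0,0]]' 0 20
python3 - <<'E'
from h import *
look()
c=snap('side');s,p,M=tool();u,v=proj(c,p);x,y=int(u),int(v)
print('off',x-75,y-50);np.save('c4.npy',c,allow_pickle=True)
im=c['img'][y-50:y+65,x-75:x+70,::-1]
cv2.imwrite('pics/r4.png',cv2.resize(im,None,fx=5,fy=5,interpolation=cv2.INTER_CUBIC))
E
```

```text
clock: 13.5
tool_pos: [0.4923, -0.1762, 0.1371]
eef_rot: [0.003, 0.783, 0.621, 0.001]
force: [0.7, 0.6, 12.1]
opening: 0.0254
finger_force: 65.2
t 13.5 p [ 0.4923 -0.1762  0.1371] F [ 0.7  0.6 12.1] fing 65.2
scene 0 0
side green n 6 [ -8.7 -54.8] red n 16 x -11.7 z -61.6 -21.0 redtilt 0.05
  marker-vertical deg 4.2
off 236 179
```

View pics/r4.png

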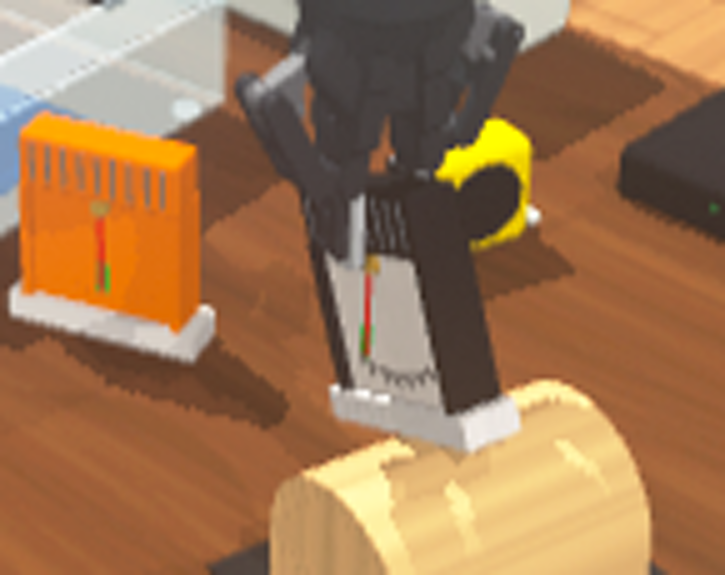

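The red pointer (367,305) now overlaps the right edge of the green bar (365,345), so about 3-4° remain. Continue two more small steps.

```bash
python3 - <<'E'
from h import *
c=np.load('c4.npy',allow_pickle=True).item()
W=geo(c,236,179,{'piv':(372,265,.013),'tip':(366,355,.013),'L':(334,414,.014),'Rr':(468,451,.014)})
t=np.arctan2(W['Rr'][1]-W['L'][1],W['L'][0]-W['Rr'][0]);C=(W['L']+W['Rr'])/2
print(np.degrees(t),'s',C@[np.cos(t),-np.sin(t)],'h',C@[np.sin(t),np.cos(t)])
E
python3 -m handwheel '[[2.7,0,1.7,0],[0,0,0,0],[2.6,0,1.7,0],[0,0,0,0],[0,0,0,0],[0,0,0,0],[0,0,0,0],[0,0,0,0]]' 0 20
python3 - <<'E'
from h import *
look()
c=snap('side');s,p,M=tool();u,v=proj(c,p);x,y=int(u),int(v)
print('off',x-75,y-50);np.save('c5.npy',c,allow_pickle=True)
im=c['img'][y-50:y+65,x-75:x+70,::-1]
cv2.imwrite('pics/r5.png',cv2.resize(im,None,fx=5,fy=5,interpolation=cv2.INTER_CUBIC))
E
```

```text
piv [ 57.7 112.2]
tip [59.7 64.3]
L [80.8 19.5]
Rr [-14.2  60.7]
grip 72.5 126.1
23.464638519559283 s 14.595749280643947 h 50.0311847427797
clock: 14.45
tool_pos: [0.4935, -0.1708, 0.1336]
eef_rot: [0.003, 0.783, 0.621, 0.001]
force: [1.3, 1.5, 12.2]
opening: 0.0256
finger_force: 65.7
t 14.45 p [ 0.4935 -0.1708  0.1336] F [ 1.3  1.5 12.2] fing 65.7
scene 0 0
side green n 5 [-17.3 -53.3] red n 17 x -12.1 z -59.8 -19.5 redtilt -0.079
  marker-vertical deg -7.2
off 234 179
```

View pics/r5.png

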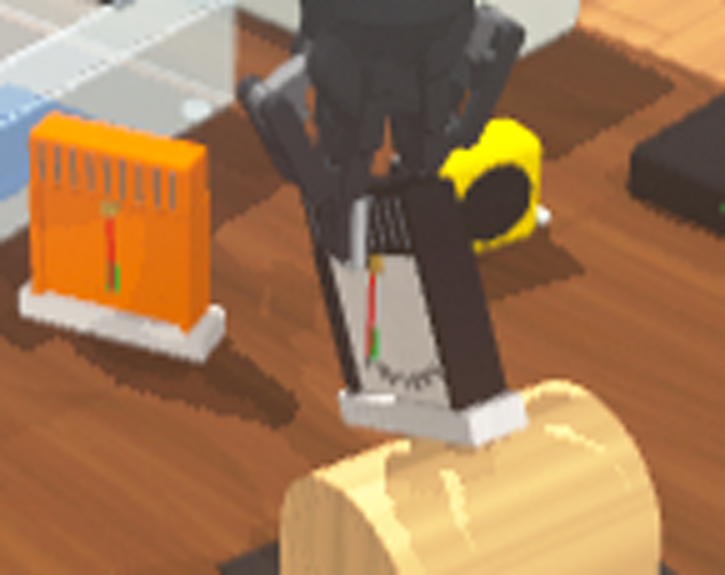

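The green bar shows now just right of the red, so the pointer lies about 1-2° past the bar's centre, within it. The contact is about 14 mm off the base middle, so I'll firm the grip, unload most of the contact force, and slide 12 mm back along the base plane at constant tilt.

```bash
python3 -m handwheel '[[0,0,0,0],[0,0,0,0],[0.2,0,-0.6,0],[0.2,0,-0.5,0],[0,0,0,0]]' 0 90; python3 -m handwheel '[[0,0,-0.5,0],[0,0,0,0]]'
python3 -c "
from h import *
look()"
```

```text
clock: 15.1
tool_pos: [0.4929, -0.1699, 0.1333]
eef_rot: [0.002, 0.783, 0.621, 0.001]
force: [2.4, 1.6, 6.9]
opening: 0.0251
finger_force: 88.2
clock: 15.3
tool_pos: [0.4926, -0.1697, 0.1333]
eef_rot: [0.001, 0.783, 0.621, 0.001]
force: [4.1, 2.4, 6.5]
opening: 0.0246
finger_force: 88.2
t 15.3 p [ 0.4926 -0.1697  0.1333] F [4.1 2.4 6.5] fing 88.2
scene 0 0
side green n 6 [-17. -52.] red n 11 x -12.3 z -45.2 -20.0 redtilt 0.052
  marker-vertical deg -5.0
```

```bash
python3 -m handwheel '[[0.2,0,-0.5,0],[-2,0,-1,0],[-2,0,-1,0],[-2,0,-0.9,0],[0,0,0,0]]'; python3 -m handwheel '[[-2,0,-0.9,0],[-2,0,-0.9,0],[-1,0,-0.4,0],[0,0,0,0],[0,0,0,0],[0,0,0,0],[0,0,0,0],[0,0,0,0]]'
python3 - <<'E'
from h import *
look()
c=snap('side');s,p,M=tool();u,v=proj(c,p);x,y=int(u),int(v)
print('off',x-75,y-50);np.save('c6.npy',c,allow_pickle=True)
im=c['img'][y-50:y+65,x-75:x+70,::-1]
cv2.imwrite('pics/r6.png',cv2.resize(im,None,fx=5,fy=5,interpolation=cv2.INTER_CUBIC))
E
```

```text
clock: 15.9
tool_pos: [0.4898, -0.173, 0.1354]
eef_rot: [-0.003, 0.784, 0.621, 0.002]
force: [2.9, 8.4, 6.4]
opening: 0.0252
finger_force: 88.2
clock: 16.7
tool_pos: [0.4886, -0.177, 0.1375]
eef_rot: [-0.003, 0.784, 0.621, 0.002]
force: [2.8, 10.0, 5.9]
opening: 0.0251
finger_force: 88.4
t 16.7 p [ 0.4886 -0.177   0.1375] F [ 2.8 10.   5.9] fing 88.4
scene 0 0
side green n 5 [-16.2 -52.4] red n 20 x -12.3 z -57.1 -20.1 redtilt -0.007
  marker-vertical deg -5.2
off 235 179
```

View pics/r6.png

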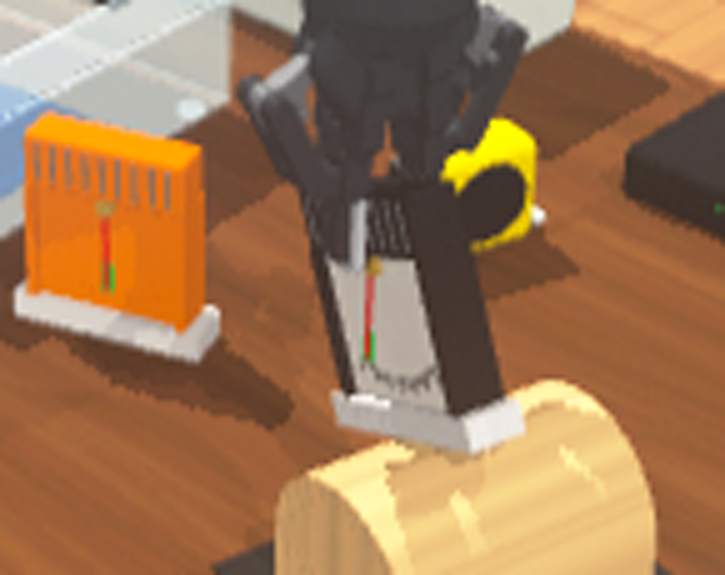

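The picture still has the red over the left part of the green bar (crop (370,345)), and the base is on the wood. Checking how centred the contact is.

Run:
```python
from h import *
c=np.load('c6.npy',allow_pickle=True).item()
W=geo(c,235,179,{'piv':(374,266,.013),'tip':(369,360,.013),'gr':(371,350,.013),'L':(337,419,.014),'Rr':(470,453,.014)})
t=np.arctan2(W['Rr'][1]-W['L'][1],W['L'][0]-W['Rr'][0]);C=(W['L']+W['Rr'])/2
print(np.degrees(t),'s',C@[np.cos(t),-np.sin(t)],'h',C@[np.sin(t),np.cos(t)])
for th in(24,26,28):
    t=np.radians(th);s,p,M=tool();g=np.array([(p-[.4737,-.2465,0])@M[:,0]*1000,p[2]*1000-30+19]);print(th,'s by grip',g@[np.cos(t),-np.sin(t)],'rad',g@[np.sin(t),np.cos(t)])
im=cv2.resize(c['img'][179+45:179+78,235+62:235+92],None,fx=1,fy=1);h=cv2.cvtColor(im,cv2.COLOR_RGB2HSV)
for r in range(8,30): print(''.join('G' if 40<a[0]<85 and a[1]>70 else 'R' if (a[0]<8 or a[0]>170) and a[1]>70 else 'y' if 8<=a[0]<=40 and a[1]>90 else '.' for a in h[r]))
```

```text
piv [ 56.3 114.3]
tip [56.5 65.4]
gr [55.4 71.3]
L [76.6 21.1]
Rr [-16.5  63.2]
grip 71.8 126.5
24.314641285632504 s 10.052343447007484 h 50.76807656145894
24 s by grip 14.405112261973365 rad 144.85171680469534
26 s by grip 9.341085043819412 rad 145.26620822046624
28 s by grip 4.2656771524234145 rad 145.50371513806448
y.R........yyy.............R..
y..........yyy.........R......
yy.........Ry.................
yy.........RR.................
yyR........RR.................
yy.R.......RR...............R.
yy.........RR.................
yyy........RR.................
yyy.R......RR..........y......
yyy........RR................R
yyy........RR.................
yyyy.......RR...........y.....
yyyy.......R............y.....
yyyy.R.....RG...........y.....
yyyy.......RG.................
yyyyy......RG.................
yyyyy.R....RG............y....
yyyyy......RG............y....
yyyyyyR....yG.................
yyyyyy......G.............y...
yyyyyy....................y...
yyyyyyy...................y...
```

The pointer is about 1 px (2°) past the bar's centre, and contact is about 10 mm off the middle. Continue sliding back 7 mm; friction should also ease the tilt slightly.

```bash
python3 -m handwheel '[[-1.5,0,-0.8,0],[-1.5,0,-0.8,0],[-1.5,0,-0.7,0],[-1.5,0,-0.7,0],[-1,0,-0.5,0],[0,0,0,0],[0,0,0,0],[0,0,0,0]]'
cat >> h.py <<'E'
def pix():
    s,p,M=tool();c=snap('side');q=p-M[:,2]*-.03;u,v=proj(c,p);x,y=int(u)-18,int(v)-2
    h=cv2.cvtColor(c['img'][y:y+30,x:x+32],cv2.COLOR_RGB2HSV);print('pix0',x,y)
    for r in h: print(''.join('G' if 40<a[0]<85 and a[1]>70 else 'R' if (a[0]<8 or a[0]>170) and a[1]>70 else 'y' if 8<=a[0]<=40 and a[1]>90 else '.' for a in r))
    for th in(23,25,27):
        t=np.radians(th);g=np.array([(p-[.4737,-.2465,0])@M[:,0]*1000,p[2]*1000-11]);print(th,'s by grip',(g@[np.cos(t),-np.sin(t)]).round(1),'rad',(g@[np.sin(t),np.cos(t)]).round(1))
E
python3 -c "
from h import *
look();pix()"
```

```text
clock: 17.65
tool_pos: [0.4868, -0.1838, 0.1408]
eef_rot: [-0.004, 0.784, 0.621, 0.002]
force: [1.8, 11.4, 6.6]
opening: 0.0253
finger_force: 88.4
t 17.65 p [ 0.4868 -0.1838  0.1408] F [ 1.8 11.4  6.6] fing 88.4
scene 0 0
side green n 5 [-16.5 -51.4] red n 13 x -12.0 z -46.0 -19.3 redtilt -0.009
  marker-vertical deg -4.9
pix0 294 227
yyyyy...........................
yyyyy.....................R.....
yyyyy...........................
yyyyy.RR........yy..............
yyyyyy.R........yyy.........R...
yyyyyyRR........yyy.............
yyyyyy.R........yyy............R
yyyyyy..........yyy..........R..
yyyyyy..........RR.........y....
yyyyyyy.........RR..............
yyyyyyy.........RR..............
yyyyyyy.........RR..............
yyyyyyy.........RR..............
yyyyyyyy........RR..........y...
yyyyyyyy.R......RR..........y...
yyyyyyyy.R......R...............
yyyyyyyyyR......R............y..
yyyyyyyy..R.....R............y..
yyyyyyyyy.R.....R............y..
yyyyyyyyy.R.....RG..............
yyyyyyyyyy......RG..............
yyyyyyyyyy......yG............y.
yyyyyyyyyy.R....RG............y.
yyyyyyyyyy......RG............y.
yyyyyyyyyyy.....y..............y
yyyyyyyyyyy....................y
yyyyyyyyyyy....................y
yyyyyyyyyyy....................y
yyyyyyyyyyyy....................
yyyyyyyyyyyy....................
23 s by grip 9.3 rad 145.0
25 s by grip 4.2 rad 145.2
27 s by grip -0.9 rad 145.3
```

Contact is now central (s about 0-4 mm). I'll refine the pointer/marker offset by sub-pixel colour, compared with the earlier frame where the green was on the other side.

Run:
```python
from h import *
fr=[('c4',np.load('c4.npy',allow_pickle=True).item()),('c5',np.load('c5.npy',allow_pickle=True).item()),('now',snap('side'))]
for n,c in fr:
    sub=c['img'][225:257,297:325].astype(float);h=cv2.cvtColor(c['img'][225:257,297:325],cv2.COLOR_RGB2HSV)
    g=np.clip(sub[...,1]-np.maximum(sub[...,0],sub[...,2]),0,None);r=np.clip(sub[...,0]-np.maximum(sub[...,1],sub[...,2])-40,0,None)
    g[:, :8]=0;r[:,:8]=0;r[:,20:]=0
    rows=np.nonzero(g.max(1)>15)[0];print(n,rows+225)
    up=[v for v in range(rows[0]-8,rows[0]-1)]
    U=np.arange(28)+297
    pr=[(v+225,(r[v]@U/r[v].sum()).round(2)) for v in up if r[v].sum()>0];k=np.polyfit(*np.array(pr).T,1)
    for v in rows: print(v+225,'pointer line',np.polyval(k,v+225).round(2),'green',[(int(U[i]),int(g[v,i])) for i in np.nonzero(g[v]>8)[0]],sub[v,[i for i in range(28) if abs(U[i]-np.polyval(k,v+225))<2.6]].astype(int).tolist() if v==rows[len(rows)//2] else '')
```

```text
c4 [244 245 246 247 248]
244 pointer line 308.91 green [(308, 58), (310, 35)] 
245 pointer line 308.88 green [(308, 71), (310, 35)] 
246 pointer line 308.86 green [(308, 28), (310, 28)] [[187, 176, 163], [107, 135, 68], [166, 65, 36], [146, 174, 132], [185, 173, 161]]
247 pointer line 308.83 green [(308, 32), (310, 28)] 
248 pointer line 308.81 green [(308, 42)] 
c5 [245 246 247 248 249 250]
245 pointer line 307.77 green [(309, 48)] 
246 pointer line 307.75 green [(309, 60)] 
247 pointer line 307.73 green [(309, 61)] 
248 pointer line 307.71 green [(308, 15), (309, 65)] [[188, 175, 165], [189, 100, 92], [103, 118, 39], [109, 174, 105], [186, 174, 162]]
249 pointer line 307.69 green [(308, 42), (309, 65)] 
250 pointer line 307.68 green [(308, 54), (309, 38)] 
now [245 246 247 248 249 250 251]
245 pointer line 310.0 green [(309, 22), (311, 32)] 
246 pointer line 309.97 green [(309, 21), (311, 82)] 
247 pointer line 309.94 green [(309, 20), (311, 96)] 
248 pointer line 309.91 green [(311, 95)] [[188, 177, 164], [150, 145, 109], [183, 61, 29], [76, 171, 74], [187, 175, 163]]
249 pointer line 309.88 green [(311, 69)] 
250 pointer line 309.85 green [(311, 60)] 
251 pointer line 309.82 green [(310, 13), (311, 36)]
```

The pointer has green on both sides (right 95, left 21 at column 310), about 1° from centre, with the contact central. I'll check it's still, then hand in.

```bash
python3 -m handwheel '[[0,0,0,0],[0,0,0,0],[0,0,0,0],[0,0,0,0],[0,0,0,0],[0,0,0,0],[0,0,0,0],[0,0,0,0]]'; python3 -c "
from h import *
c=snap('side');print(c['img'][246:250,308:313].tolist());print(np.abs(observe()['qd']).max())
from workcell import finish_job
print(finish_job())"
```

```text
clock: 18.65
tool_pos: [0.4868, -0.1838, 0.1408]
eef_rot: [-0.004, 0.784, 0.621, 0.002]
force: [2.9, 9.9, 6.0]
opening: 0.0249
finger_force: 88.4
[[[186, 175, 164], [149, 171, 132], [212, 42, 22], [87, 170, 84], [186, 173, 161]], [[187, 176, 165], [182, 148, 129], [180, 60, 29], [76, 170, 74], [185, 174, 161]], [[188, 176, 164], [164, 134, 108], [166, 67, 31], [76, 171, 74], [188, 175, 163]], [[190, 177, 165], [150, 133, 98], [167, 68, 35], [101, 170, 95], [187, 175, 163]]]
0.0029823816363863183
the job is handed in; nothing more can be done
None
```

The job is handed in: the gripper is holding the gauge still on the rail's back, square across it and leaning about 26°, with the red pointer within the green marker (about 1° off its centre by the camera) and the middle of its base resting on the wood, about 0–4 mm off centre.

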